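# Fit the coffee grinder's bayonet lid and hold it at half twist

## Task

At the volunteers' packing table, put the loose lid on the coffee grinder so that its two lugs drop through the slots in the mouth and it sits flush, then twist it clockwise (seen from above) against the spring to the half-way mark, 45 degrees from the slots, to run the grinder. Do not go on to where the lid clicks into lock, and do not let go: finish while still gripping the lid and holding it at the half-way mark. Leave the mug, the tin and the stack of cards where they are.

Things in the scene. Friction and masses are not known exactly. Their poses are not given: they have to be found in the camera images.
- lid_grip (a point): Centre of the bar grip on top of the loose dark grey lid (0.1 to 0.17 kg), 45 mm above the table at the start. Bar 62 mm long along x, 20 thick along y, 36 tall, flat sides. Below it a flange disc 100 mm across, its top 17 mm and underside 23 mm below this point: keep fingertips above it. z is up. The lid is the same after half a turn about z.
- lid_foot (a point): Centre of the underside of the lid's plug, 45 mm below lid_grip; the lid stands on it. Plug 69 mm across (lowest 3 mm: 63), 22 mm deep below the flange. Two lugs at its bottom, under the bar's ends along +x and -x: 11 mm wide (lowest 3 mm: 7), 7 tall, reaching 44 mm from the axis.
- grinder_mouth (a point): Centre of the grinder's mouth, level with the rim, 105 mm above the table. White round body 110 mm across, fixed to the table. Opening 72 mm across, lip 12 mm thick with slots at +x and -x, 17 mm wide, to 47 mm from the axis. z up; same after half a turn. Seated, the flange rests on the rim, lid_grip is 23 mm above this point and the bar lies along x; it then turns only clockwise seen from above.
- half_mark (a point): Top of the wide grey rib on the grinder's outer wall, 45 degrees clockwise of the slots, 58 mm from the axis (another is opposite): the half-way mark. Thin ribs stand at the slots (off) and 90 degrees clockwise of them (lock). White dashes on the flange at the bar's ends point to the ribs. Once turned, the lid has 3 mm of play upward and cannot be lifted out.
- switch_ring (a joint): Turn of the spring ring in the grinder that the lugs push; 0 off, grows clockwise seen from above. The lugs meet it after about 4 degrees of free turn, so it reads about 0.71 rad at half-way. Lock click at 1.2 rad, end stop 1.5. The spring (0.04 N m at 0, 0.11 at half-way) turns ring and lid back to off when the lid is let go.
- mug: White mug, 76 mm across, 90 mm high, with a handle; origin under its centre. Leave alone.
- tin: Closed tin, 74 mm across, 100 mm high; origin under its centre. Leave alone.
- cards: Stack of square cards, 90 x 90 x 24 mm; origin under its centre. Leave alone.
Mind the look-alikes: they are no part of the job. What is shaped like the part that bears grinder_mouth but blue or orange is not meant. What is shaped like the part that bears lid_grip but red is not meant.

How it is judged:
By the outcome, as a careful person would: the job done as asked, in the order asked, and still so for the second after the job is handed in, while the arm keeps its last pose, push and grip.
It also fails if it takes over 45 s, if anything falls off the work surface, if the arm or the gripper's body presses on something with over 40 N, if the wrist force passes 120 N, or if a joint passes its speed limit or range.

## Robot

A 7-joint arm with a two-finger parallel gripper is mounted at the origin on the work surface. World frame = base frame: x ahead of the robot, y to its left, z up, the work surface at z = 0. Lengths are in m, angles in rad, forces in N, time in s.
With the tool pointing down it reaches from about 0.425 to 0.95 m from the base axis. Payload 4.7 kg.
Tool frame: the origin (TCP) lies at the very end of the fingers, on their centre line; the grasp point (between the pads) lies 19 mm behind it (bot.grip_depth is the distance from the TCP to the grasp point, in m); z points along the fingers, y is the line along which they close (so a half turn about z gives the same grasp; the last joint's range is limited). The gripper opens to 85 mm and grips with 20 to 120 N. Pads are 22 mm wide; open, the fingers measure 114 mm over their backs; the gripper's body (76 mm by 85 mm) begins 54 mm behind the grasp point. The pads swing forward as they close: fully open they stand 13 mm farther back than shut.
Start: joints at [-1.278, 0.469, -0.049, 1.532, 0.024, 1.141, -0.082], TCP at [0.213, 0.64, 0.231] pointing down, gripper open.
Joint ranges: [-2.59, 2.59], [-0.33, 1.99], [-1.39, 1.29], [0.1, 2.45], [-1.04, 4.18], [0.21, 1.99], [-2.66, 2.66]. Speed limits (rad/s): [2.57, 2.57, 3.14, 3.14, 3.14, 3.14, 3.14].

## Interface

Orientations are given as a unit quaternion [x, y, z, w].
In Python, from workcell import telemetry, optics, workorder, bot gives the robot as it stands.
- The arm moves only by the tool step_arm, never from a script. Its argument "commands" is a list of rows, each an object with "grip": the finger opening in cm, from 0 to 8.54; "delta_pos": the shift along the world's x, y, z in cm, a list of three; "twist": the turn, a rotation vector about the world's x, y, z in rad, a list of three. A call has 1 to 5 rows; each row is the pose to reach, as a shift and turn from the pose commanded when the call began; what a row does not reach only later rows make up. A row lasts 1/10 s, in which the tool goes at most 50 mm and 8.59 degrees, less where a joint would pass 70% of its speed; a pose out of reach is approached as far as the arm can. A call with a gripper value outside its range is refused whole. The fingers move at their own pace and stop on an object; the grip force is fixed at half the most. Time passes only in rows, so rows that repeat a pose let the fingers close. It gives the time, the measured TCP pose, the force, the opening and the grip force at its end, in the units of the state.
- telemetry.sense(): the state, without advancing time (a new reading comes with each control period).
- optics.read_camera(name): name is "scene" or "top" or "wrist"; returns a dict with "pixels" (384x512x3 uint8, red, green, blue), "camera_matrix" (3x3 intrinsics, pixels), "k1" (the pictures are not rectified: a ray, as slopes to the right and down, at radius r is drawn at 1 + k1 r^2 times it, then the intrinsics apply), "R" (3x3) and "t" (3): a world point X has camera coordinates R X + t. Camera axes: x right, y down, z forward; pixel columns grow to the right and rows downward; lengths in m; the calibration is good to about 2 mm. A picture is of the moment at which its call begins. There is no depth.
- workorder.job_done(): hands the job in; it is judged then, once.
The state is a dict: "time_s": time; "joint_pos": joint angles; "joint_velocities": joint speeds; "tau": joint torques, N m; "tool_pos": TCP position; "orientation": TCP orientation; "ft_force": force on the tool from outside, world axes, zero at the start; "wrist_torque": the same for the moment, N m; "opening": finger opening in m; "grip_force": force on a finger pad.
Only numpy, scipy, OpenCV 4.12 (cv2) and the standard library are available. Lean on these libraries where they do the work, as an engineer would, in place of code of your own. Each camera call takes 0.05 s, during which the arm holds its last target. There are 200 camera calls.

## Working session

There is one attempt and no reset: what is moved stays moved. The work goes in short steps, Python scripts to look and compute and a tool call to move; the robot and the scene stay as the last step left them, time stands still between calls to the robot, and variables do not carry over. Pictures are saved under pics/ and viewed, at most 10 in all, crops included, and the job is handed in when it is done.

Besides the shell and the picture viewer there is one more tool, called after "Call:" as a command line: name --argument value ..., lists and objects as JSON in quotes. step_arm: Moves the arm, as the interface text tells. Its arguments: {"type":"object","properties":{"commands":{"type":"array","items":{"type":"object","properties":{"grip":{"type":"number"},"delta_pos":{"type":"array","items":{"type":"number"}},"twist":{"type":"array","items":{"type":"number"}}}}}},"required":["commands"]}

```bash
mkdir -p pics
cat > h.py <<'E'
import numpy as np, cv2
from workcell import telemetry, optics, workorder, bot
def cam(n,save=None):
    c=optics.read_camera(n)
    if save: cv2.imwrite('pics/'+save,c['pixels'][:,:,::-1])
    return c
def ray(c,u,v):
    K=np.array(c['camera_matrix']);R=np.array(c['R']);t=np.array(c['t'])
    d=np.array([(u-K[0,2])/K[0,0],(v-K[1,2])/K[1,1]]);s=d.copy()
    for _ in range(20): s=d/(1+c['k1']*(s@s))
    return -R.T@t, R.T@np.array([s[0],s[1],1])
def onz(c,u,v,z):
    o,d=ray(c,u,v); return o+d*(z-o[2])/d[2]
def proj(c,X):
    K=np.array(c['camera_matrix']);p=np.array(c['R'])@X+np.array(c['t']);s=p[:2]/p[2]
    s=s*(1+c['k1']*(s@s)); return K[0,0]*s[0]+K[0,2],K[1,1]*s[1]+K[1,2]
E
python3 - <<'E'
from h import *
a=cam('top','top0.png');b=cam('scene','scene0.png')
for c in(a,b): print(np.round(-np.array(c['R']).T@c['t'],3),c['k1'],c['camera_matrix'][0])
s=telemetry.sense();print(s['time_s'],s['tool_pos'],s['orientation'])
E
```

```text
[ 0.374 -0.006  1.129] 0.030775211331391664 [455.29666408   0.         251.27037997]
[1.2   0.389 0.61 ] 0.001768203360465521 [353.46548717   0.         253.45821366]
0.1 [0.2133048  0.63986371 0.23036961] [ 1.60179982e-01  9.87087432e-01 -8.73605220e-04 -1.08919426e-04]
```

View pics/top0.png

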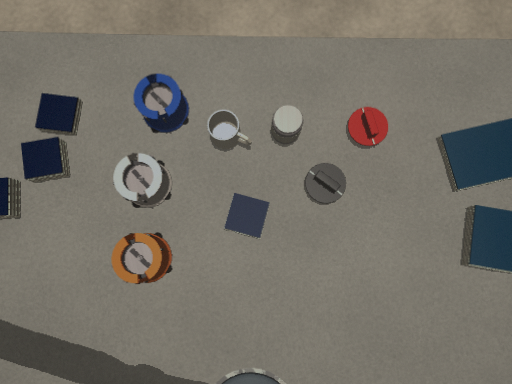

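View pics/scene0.png

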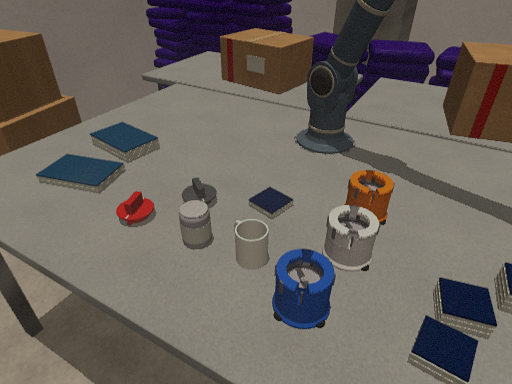

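The top view shows the grey lid at (325,183) with its dashes toward (310,172) and (340,194). The white grinder is at (138,178), with slots near upper left and lower right. The scene view agrees: lid at (200,193), white grinder at (350,230).

Run:
```python
from h import *
a=cam('top');im=a['pixels'][:,:,::-1].copy()
l=cv2.resize(im[155:215,295:355],(400,400),interpolation=cv2.INTER_CUBIC)
g=cv2.resize(im[145:215,105:175],(400,400),interpolation=cv2.INTER_CUBIC)
cv2.imwrite('pics/crop1.png',np.hstack([l,g]))
gr=im.max(2).astype(int); sat=gr-im.min(2)
def comp(m,box):
    z=np.zeros(m.shape,np.uint8);x0,x1,y0,y1=box;z[y0:y1,x0:x1]=m[y0:y1,x0:x1];return z
# lid: white dashes
for name,box in(('lid',(300,350,160,208)),('gr',(108,175,148,212))):
    x0,x1,y0,y1=box; print(name,np.percentile(gr[y0:y1,x0:x1],[5,25,50,75,95]))
dark=comp((gr<80).astype(np.uint8),(300,350,158,208))
cs,_=cv2.findContours(dark,0,2);c=max(cs,key=cv2.contourArea);e=cv2.fitEllipse(cv2.convexHull(c));print('lid flange',e,onz(a,*e[0],.028))
w=comp((gr>175).astype(np.uint8),(105,168,148,206))
n,lab,st,ce=cv2.connectedComponentsWithStats(w);print(st,ce)
pts=np.argwhere(w)[:,::-1];e=cv2.fitEllipse(cv2.convexHull(pts.astype(np.int32)));print('gr',e,onz(a,*e[0],.105))
```

```text
lid [ 60.  83.  89. 125. 129.]
gr [ 62. 119. 126. 150. 176.]
lid flange ((326.6665344238281, 181.6414337158203), (14.115330696105957, 34.61820983886719), 125.74880981445312) [ 0.55814897 -0.17446671  0.028     ]
[[     0      0    512    384 196157]
 [   139    154     22     42    215]
 [   114    158     22     42    234]
 [   157    187      1      1      1]
 [   135    193      1      1      1]] [[255.77361501 191.53383259]
 [151.55348837 172.68372093]
 [122.57692308 180.44017094]
 [157.         187.        ]
 [135.         193.        ]]
gr ((137.11810302734375, 176.32366943359375), (44.763824462890625, 46.523292541503906), 60.49688720703125) [0.54915591 0.26968337 0.105     ]
```

View pics/crop1.png

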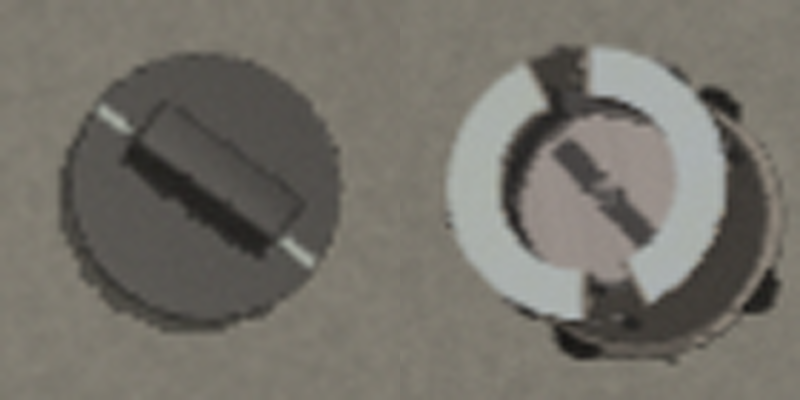

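The crop shows the lid's dashes at (112,118) and (298,253), with the disc centred at (207,187). The grinder's ring is centred at (587,183), with its slots at (562,75) and (612,300).

Run:
```python
from h import *
a=cam('top')
L=lambda u,v:onz(a,295+(u+.5)*.15-.5,155+(v+.5)*.15-.5,.028)
G=lambda u,v:onz(a,105+(u+.5-400)*.175-.5,145+(v+.5)*.175-.5,.105)
ang=lambda p,q:np.degrees(np.arctan2(*(p-q)[1::-1]))
p,q=L(112,118),L(298,253);print('lid',(p+q)/2,L(207,187),ang(p,q), 'diam',np.linalg.norm(L(72,187)-L(342,187)))
p,q=G(562,75),G(612,300);print('gr',(p+q)/2,G(587,183),ang(p,q),'diam',np.linalg.norm(G(447,183)-G(726,183)))
c=cam('wrist','w0.png');s=telemetry.sense()
from scipy.spatial.transform import Rotation as R
r=R.from_quat(s['orientation']).as_matrix();print(r.round(3),s['opening'])
print('cam in tool',(r.T@(-np.array(c['R']).T@c['t']-s['tool_pos'])).round(3)); print((r.T@np.array(c['R']).T).round(3),c['camera_matrix'][0][0])
```

```text
lid [ 0.55630638 -0.17104691  0.028     ] [ 0.55566428 -0.17192155  0.028     ] 54.22391621453144 diam 0.09860051438102124
gr [0.54697345 0.26916026 0.105     ] [0.54849544 0.26919991 0.105     ] 15.627408853336132 diam 0.11141571396983636
[[-0.949  0.316 -0.   ]
 [ 0.316  0.949 -0.001]
 [-0.    -0.001 -1.   ]] 0.08531105128995646
cam in tool [ 0.081 -0.    -0.141]
[[-0.    -0.949 -0.316]
 [ 1.    -0.     0.   ]
 [-0.    -0.316  0.949]] 294.72821335560207
```

Call:
step_arm --commands '[{"delta_pos": [1.8,-4.1,-0.2],"twist": [0,0,-0.094],"grip": 8.5},{"delta_pos": [3.5,-8.2,-0.4],"twist": [0,0,-0.188],"grip": 8.5},{"delta_pos": [5.2,-12.3,-0.5],"twist": [0,0,-0.281],"grip": 8.5},{"delta_pos": [6.9,-16.3,-0.6],"twist": [0,0,-0.375],"grip": 8.5},{"delta_pos": [8.6,-20.3,-0.8],"twist": [0,0,-0.469],"grip": 8.5}]'

```text
time_s: 0.75
tool_pos: [0.3, 0.4357, 0.2234]
orientation: [0.387, 0.922, 0.0, 0.0]
ft_force: [1.0, 0.2, -0.5]
opening: 0.0852
grip_force: 0.0
```

Call:
step_arm --commands '[{"delta_pos": [1.8,-4.1,-0.2],"twist": [0,0,-0.094],"grip": 8.5},{"delta_pos": [3.5,-8.2,-0.4],"twist": [0,0,-0.188],"grip": 8.5},{"delta_pos": [5.2,-12.3,-0.5],"twist": [0,0,-0.281],"grip": 8.5},{"delta_pos": [6.9,-16.3,-0.6],"twist": [0,0,-0.375],"grip": 8.5},{"delta_pos": [8.6,-20.3,-0.8],"twist": [0,0,-0.469],"grip": 8.5}]'

```text
time_s: 1.25
tool_pos: [0.3859, 0.2327, 0.2156]
orientation: [0.591, 0.807, 0.001, 0.0]
ft_force: [0.5, 0.2, -1.2]
opening: 0.0851
grip_force: 0.0
```

Call:
step_arm --commands '[{"delta_pos": [1.8,-4.1,-0.2],"twist": [0,0,-0.094],"grip": 8.5},{"delta_pos": [3.5,-8.2,-0.4],"twist": [0,0,-0.188],"grip": 8.5},{"delta_pos": [5.2,-12.3,-0.5],"twist": [0,0,-0.281],"grip": 8.5},{"delta_pos": [6.9,-16.3,-0.6],"twist": [0,0,-0.375],"grip": 8.5},{"delta_pos": [8.6,-20.3,-0.8],"twist": [0,0,-0.469],"grip": 8.5}]'

```text
time_s: 1.75
tool_pos: [0.472, 0.0298, 0.2077]
orientation: [0.762, 0.648, 0.001, 0.0]
ft_force: [1.0, 0.2, -0.5]
opening: 0.0852
grip_force: 0.0
```

Call:
step_arm --commands '[{"delta_pos": [1.8,-4.1,-1],"twist": [0,0,-0.094],"grip": 8.5},{"delta_pos": [3.5,-8.2,-2],"twist": [0,0,-0.188],"grip": 8.5},{"delta_pos": [5.2,-12.3,-3.5],"twist": [0,0,-0.281],"grip": 8.5},{"delta_pos": [6.9,-16.3,-4.5],"twist": [0,0,-0.375],"grip": 8.5},{"delta_pos": [8.6,-20.3,-6],"twist": [0,0,-0.469],"grip": 8.5}]'

```text
time_s: 2.25
tool_pos: [0.5585, -0.1732, 0.1473]
orientation: [0.891, 0.453, 0.001, 0.0]
ft_force: [0.4, -0.2, 0.3]
opening: 0.0853
grip_force: 0.0
```

Run:
```python
from h import *
c=cam('wrist','w1.png');print(telemetry.sense()['time_s'])
for n,X in(('tcp',[.5585,-.1732,.045]),('est',[.556,-.1715,.028])):print(n,proj(c,np.array(X)))
```

```text
2.3
tcp (np.float64(255.23434140464522), np.float64(190.92181868156982))
est (np.float64(251.94839230293042), np.float64(185.22400406964456))
```

View pics/w1.png

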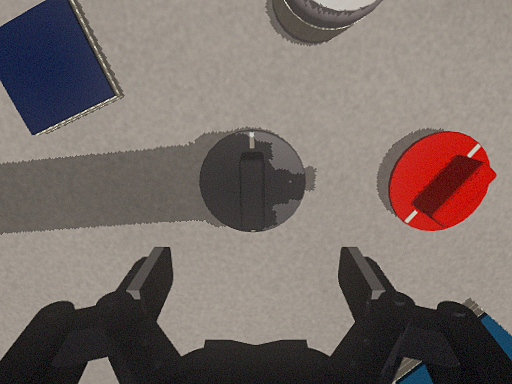

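The wrist view shows the grey lid's disc spanning columns 200-305 and rows 131-232. Its bar is near vertical, with the front dash at (252,139), so the yaw is nearly right. The red lid at (440,180) is well clear.

Run:
```python
from h import *
c=cam('wrist');s=telemetry.sense();print(s['tool_pos'])
p=[onz(c,*x,.028) for x in((200,181),(305,181),(252.5,131),(252.5,232))]
print((p[0]+p[1])/2,(p[2]+p[3])/2,np.linalg.norm(p[0]-p[1]),np.linalg.norm(p[2]-p[3]))
d=onz(c,252,134,.028);e=onz(c,252,149,.028);ctr=((p[0]+p[1])[:2]+(p[2]+p[3])[:2])/4
print(ctr,'dash ang',np.degrees(np.arctan2(*(d[:2]-ctr)[::-1])),np.degrees(np.arctan2(*(d-e)[1::-1])))
x,y,z,w=s['orientation'];print('tool x ang',np.degrees(2*np.arctan2(y,x)))
# bar top edges
g=c['pixels'].max(2)
for r in(135,140,145):
    k=g[r,235:270].astype(float);k=np.clip(k-np.median(k)-25,0,None);print(r,(k*np.arange(235,270)).sum()/max(k.sum(),1))
```

```text
[ 0.55709093 -0.17803927  0.14572496]
[ 0.5593419  -0.17704817  0.028     ] [ 0.55736773 -0.1796178   0.028     ] 0.0959992663640114 0.09686389420852404
[ 0.55835481 -0.17833299] dash ang 53.6940077480158 53.087667305123134
tool x ang 53.557299491349895
135 244.23529411764707
140 248.50595238095238
145 0.0
```

Run:
```python
from h import *
c=cam('wrist');s=telemetry.sense();print(s['tool_pos'])
im=c['pixels'][:,:,::-1];cv2.imwrite('pics/w2.png',cv2.resize(im[120:240,185:325],(700,600),interpolation=cv2.INTER_CUBIC))
np.savez('w2.npz',**{k:c[k] for k in('camera_matrix','k1','R','t')})
```

```text
[ 0.55686921 -0.17475112  0.14616144]
```

View pics/w2.png

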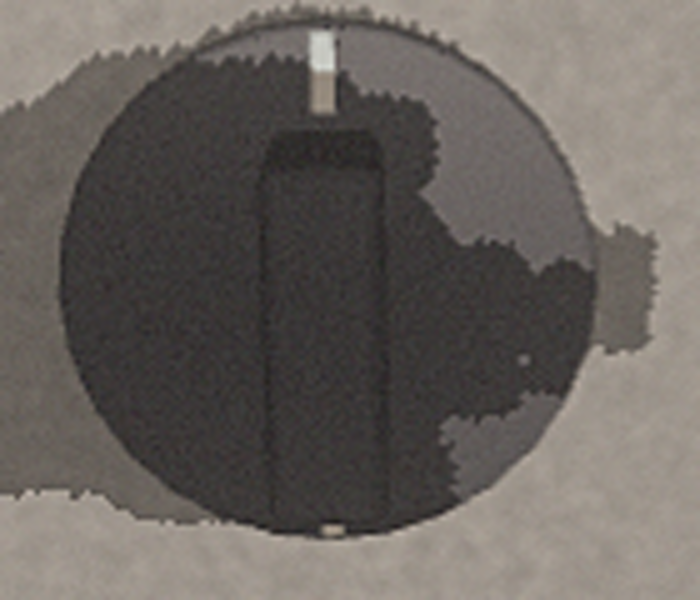

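The disc spans columns 60-597 and rows 18-537 of the crop, with the dashes at (322,40) and (333,530).

Run:
```python
from h import *
c=dict(np.load('w2.npz'));P=lambda u,v,z=.028:onz(c,185+(u+.5)/5-.5,120+(v+.5)/5-.5,z)
a,b=P(60,278),P(597,278);t,u=P(328,18),P(328,537);d,e=P(321.5,31),P(333,530)
print((a+b)/2,np.linalg.norm(a-b),(t+u)/2,np.linalg.norm(t-u),(d+e)/2,np.linalg.norm(d-e))
print(np.degrees(np.arctan2(*(d-e)[1::-1])))
f=P(323.5,140,.063);h=P(328,500,.063);print('bar',f,h,np.degrees(np.arctan2(*(f-h)[1::-1])))
s=telemetry.sense();x,y,z,w=s['orientation'];print('tool x',s['tool_pos'],np.degrees(2*np.arctan2(y,x)))
```

```text
[ 0.55905503 -0.16799938  0.028     ] 0.09776838228741921 [ 0.55734606 -0.17014209  0.028     ] 0.09833421798771942 [ 0.5570675  -0.17038422  0.028     ] 0.09464738511491444
54.48978183401753
bar [ 0.57780619 -0.14250676  0.063     ] [ 0.5424766  -0.19092122  0.063     ] 53.880570347933855
tool x [ 0.55686921 -0.17475112  0.14616144] 53.80594137293995
```

Call:
step_arm --commands '[{"delta_pos": [0,0.2,-3.0],"twist": [0,0,0.008],"grip": 8.5},{"delta_pos": [0,0.2,-6.0],"twist": [0,0,0.008],"grip": 8.5},{"delta_pos": [0,0.2,-9.0],"twist": [0,0,0.008],"grip": 8.5},{"delta_pos": [0,0.2,-11.2],"twist": [0,0,0.008],"grip": 8.5},{"delta_pos": [0,0.2,-11.2],"twist": [0,0,0.008],"grip": 8.5}]'

```text
time_s: 2.9
tool_pos: [0.5554, -0.167, 0.033]
orientation: [0.888, 0.459, -0.002, -0.002]
ft_force: [-0.5, 1.2, 0.3]
opening: 0.0851
grip_force: 0.0
```

Call:
step_arm --commands '[{"delta_pos": [0,0,0],"grip": 4.0},{"delta_pos": [0,0,0],"grip": 2.5},{"delta_pos": [0,0,0],"grip": 1.0},{"delta_pos": [0,0,0],"grip": 1.0},{"delta_pos": [0,0,0],"grip": 1.0}]'

```text
validation failed for argument at $.co...
```

Call:
step_arm --commands '[{"delta_pos": [0,0,0],"grip": 1.0},{"delta_pos": [0,0,0],"grip": 1.0},{"delta_pos": [0,0,0],"grip": 1.0}]'

```text
validation failed for argument at $.co...
```

Call:
step_arm --commands '[{"delta_pos": [0,0,0],"twist": [0,0,0],"grip": 4.0},{"delta_pos": [0,0,0],"twist": [0,0,0],"grip": 2.5},{"delta_pos": [0,0,0],"twist": [0,0,0],"grip": 1.0},{"delta_pos": [0,0,0],"twist": [0,0,0],"grip": 1.0},{"delta_pos": [0,0,0],"twist": [0,0,0],"grip": 1.0}]'

```text
time_s: 3.4
tool_pos: [0.5581, -0.1697, 0.0363]
orientation: [0.889, 0.458, 0.001, 0.0]
ft_force: [-1.0, 1.7, 5.0]
opening: 0.0191
grip_force: 59.8
```

Call:
step_arm --commands '[{"delta_pos": [0,0,0],"twist": [0,0,0],"grip": 1.0},{"delta_pos": [0,0,0],"twist": [0,0,0],"grip": 1.0},{"delta_pos": [0,0,0],"twist": [0,0,0],"grip": 1.0}]'

```text
time_s: 3.7
tool_pos: [0.5581, -0.1697, 0.0363]
orientation: [0.889, 0.458, 0.001, 0.0]
ft_force: [-0.9, 1.9, 6.1]
opening: 0.0191
grip_force: 59.9
```

Call:
step_arm --commands '[{"delta_pos": [0,0,2],"twist": [0,0,0],"grip": 1.0},{"delta_pos": [0,0,5],"twist": [0,0,0],"grip": 1.0},{"delta_pos": [0,0,9],"twist": [0,0,0],"grip": 1.0},{"delta_pos": [0,0,13],"twist": [0,0,0],"grip": 1.0},{"delta_pos": [0,0,16],"twist": [0,0,0.0],"grip": 1.0}]'

```text
time_s: 4.2
tool_pos: [0.5576, -0.17, 0.1975]
orientation: [0.889, 0.458, 0.001, 0.001]
ft_force: [0.3, 0.0, -1.0]
opening: 0.0188
grip_force: 58.9
```

Call:
step_arm --commands '[{"delta_pos": [0,2,0],"twist": [0,0,0.12],"grip": 1.0},{"delta_pos": [0,4,0],"twist": [0,0,0.24],"grip": 1.0},{"delta_pos": [0,6,0],"twist": [0,0,0.36],"grip": 1.0},{"delta_pos": [0,8,0],"twist": [0,0,0.48],"grip": 1.0},{"delta_pos": [0,10,0],"twist": [0,0,0.6],"grip": 1.0}]'

```text
time_s: 4.7
tool_pos: [0.5569, -0.0688, 0.195]
orientation: [0.712, 0.702, -0.0, -0.0]
ft_force: [0.4, 0.9, -1.5]
opening: 0.0185
grip_force: 58.9
```

Call:
step_arm --commands '[{"delta_pos": [0,2.4,0],"twist": [0,0,0.13],"grip": 1.0},{"delta_pos": [0,4.8,0],"twist": [0,0,0.26],"grip": 1.0},{"delta_pos": [0,7.2,0],"twist": [0,0,0.39],"grip": 1.0},{"delta_pos": [0,9.6,0],"twist": [0,0,0.52],"grip": 1.0},{"delta_pos": [0,12,0],"twist": [0,0,0.65],"grip": 1.0}]'

```text
time_s: 5.2
tool_pos: [0.5569, 0.0511, 0.195]
orientation: [0.451, 0.893, -0.0, -0.0]
ft_force: [-0.3, 0.7, -2.3]
opening: 0.019
grip_force: 58.9
```

Call:
step_arm --commands '[{"delta_pos": [0,2.4,0],"twist": [0,0,0.13],"grip": 1.0},{"delta_pos": [0,4.8,0],"twist": [0,0,0.26],"grip": 1.0},{"delta_pos": [0,7.2,0],"twist": [0,0,0.39],"grip": 1.0},{"delta_pos": [0,9.6,0],"twist": [0,0,0.52],"grip": 1.0},{"delta_pos": [0,12,0],"twist": [0,0,0.65],"grip": 1.0}]'

```text
time_s: 5.7
tool_pos: [0.557, 0.171, 0.1949]
orientation: [0.142, 0.99, -0.0, -0.0]
ft_force: [-0.0, -0.1, -0.6]
opening: 0.0192
grip_force: 58.9
```

Call:
step_arm --commands '[{"delta_pos": [-0.2,2.5,0],"twist": [0,0,0.13],"grip": 1.0},{"delta_pos": [-0.4,5,0],"twist": [0,0,0.26],"grip": 1.0},{"delta_pos": [-0.7,7.5,0],"twist": [0,0,0.39],"grip": 1.0},{"delta_pos": [-1.0,9.2,0],"twist": [0,0,0.5],"grip": 1.0},{"delta_pos": [-1.0,9.9,0],"twist": [0,0,0.56],"grip": 1.0}]'

```text
time_s: 6.2
tool_pos: [0.5461, 0.2717, 0.1947]
orientation: [-0.138, 0.99, 0.0, -0.001]
ft_force: [-0.4, 0.3, -1.6]
opening: 0.019
grip_force: 58.9
```

Run:
```python
from h import *
cam('wrist');cam('wrist');cam('wrist');s=telemetry.sense()
x,y,z,w=s['orientation'];print(s['time_s'],s['tool_pos'],s['orientation'],'tool x',np.degrees(2*np.arctan2(y,x)),s['opening'],s['joint_pos'],s['ft_force'])
c=cam('wrist','w3.png');print(s['time_s'])
t=cam('top');im=t['pixels'][:,:,::-1]
cc=cam('scene');i2=cc['pixels'][:,:,::-1]
cv2.imwrite('pics/c3.png',np.hstack([cv2.resize(im[130:230,90:190],(400,400)),cv2.resize(i2[150:280,290:420],(400,400))]))
```

```text
6.35 [0.54706303 0.26930001 0.19479016] [-1.34365841e-01  9.90931626e-01 -2.42367663e-04 -5.24803723e-04] tool x 195.4439049043761 0.01917189742134886 [-0.54297857  0.39493298  0.02159253  1.73751112 -0.0097466   1.01040775
  1.32248574] [ 0.27194875 -1.26386958 -1.23070576]
6.35
```

View pics/w3.png

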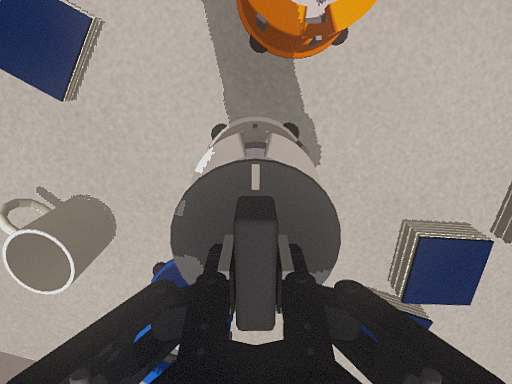

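The wrist view shows the lid held over the white grinder, its dash at (255,180) and the slot opening at about (257,145). They look nearly aligned. I'll take a closer crop to refine this.

Run:
```python
from h import *
c=cam('wrist');im=c['pixels'][:,:,::-1]
np.savez('w4.npz',**{k:c[k] for k in('camera_matrix','k1','R','t')});print(telemetry.sense()['tool_pos'])
cv2.imwrite('pics/w4.png',cv2.resize(im[110:230,160:350],(760,480),interpolation=cv2.INTER_CUBIC))
for X in([.5485,.2692,.105],[.547,.269,.105]):
  X=np.array(X)
  for a in(195.6,195.6+9.5,195.6-9.5,195.6+45,195.6-45):
    for r in(.036,.055):
      u,v=proj(c,X+r*np.array([np.cos(np.radians(a)),np.sin(np.radians(a)),0]));print(a,r,round((u-160)*4),round((v-110)*4),end=' | ')
  print()
```

```text
[0.54766013 0.26819189 0.19520946]
195.6 0.036 385 177 | 195.6 0.055 385 80 | 205.1 0.036 355 180 | 205.1 0.055 338 85 | 186.1 0.036 415 179 | 186.1 0.055 432 84 | 240.6 0.036 259 229 | 240.6 0.055 189 164 | 150.6 0.036 512 228 | 150.6 0.055 581 162 | 
195.6 0.036 386 170 | 195.6 0.055 386 73 | 205.1 0.036 356 172 | 205.1 0.055 339 77 | 186.1 0.036 416 172 | 186.1 0.055 433 76 | 240.6 0.036 260 222 | 240.6 0.055 189 156 | 150.6 0.036 513 221 | 150.6 0.055 583 154 |
```

View pics/w4.png

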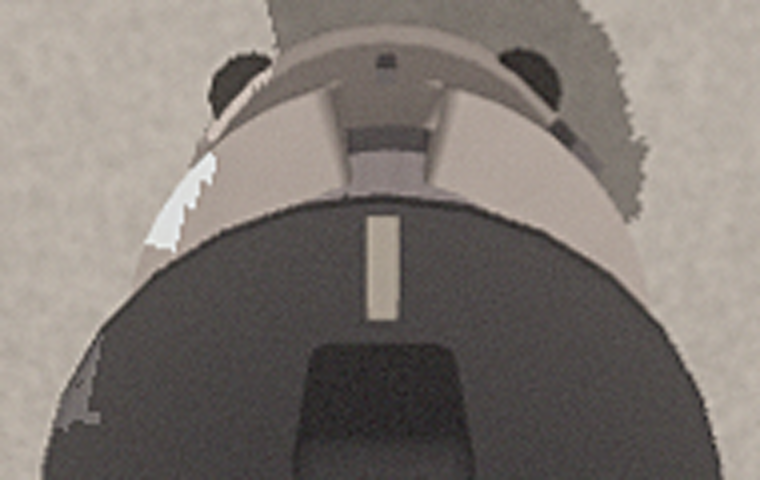

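The crop shows the slot's outer corners at (333,88) and (445,85) and its inner edges at about (347,185) and (428,185). The lid's dash runs from (383,215) to (383,320).

Run:
```python
from h import *
c=dict(np.load('w4.npz'));P=lambda u,v,z:onz(c,160+(u+.5)/4-.5,110+(v+.5)/4-.5,z)
s=telemetry.sense();T=np.array(s['tool_pos']);print(T, s['ft_force'])
x,y,z,w=s['orientation'];ax=2*np.arctan2(y,x);U=np.array([np.cos(ax),np.sin(ax)]);V=np.array([-U[1],U[0]]);print(np.degrees(ax))
f=lambda p:((p[:2]-T[:2])@U*1e3,(p[:2]-T[:2])@V*1e3)
zf=T[2]-.0083
for n,p in(('dash out',P(383,215,zf)),('dash in',P(383,320,zf)),('disc edge',P(383,199,zf)),('slotL',P(333,88,.105)),('slotR',P(445,85,.105)),('slotiL',P(347,185,.105)),('slotiR',P(428,185,.105)),('ctr top',np.array([.5485,.2692]))):print(n,np.round(f(p),1))
```

```text
[0.54766013 0.26819189 0.19520946] [-0.11270869 -0.34754646 -0.97837284]
195.35042325182008
dash out [46.6  0.1]
dash in [32.3  0.1]
disc edge [48.7  0.1]
slotL [52.7  9.8]
slotR [ 53.3 -11.9]
slotiL [33.6  7.3]
slotiR [33.6 -8.8]
ctr top [-1.1 -0.7]
```

Call:
step_arm --commands '[{"delta_pos": [0,0,-2],"twist": [0,0,0],"grip": 1.0},{"delta_pos": [0,0,-4],"twist": [0,0,0],"grip": 1.0},{"delta_pos": [0,0,-4.8],"twist": [0,0,0],"grip": 1.0},{"delta_pos": [0,0,-5.1],"twist": [0,0,0],"grip": 1.0},{"delta_pos": [0,0,-5.3],"twist": [0,0,0],"grip": 1.0}]'

```text
time_s: 7.05
tool_pos: [0.5479, 0.2693, 0.1427]
orientation: [-0.134, 0.991, 0.0, 0.0]
ft_force: [0.3, -0.7, -0.4]
opening: 0.0192
grip_force: 58.9
```

Call:
step_arm --commands '[{"delta_pos": [0,0,-0.2],"twist": [0,0,0],"grip": 1.0},{"delta_pos": [0,0,-0.4],"twist": [0,0,0],"grip": 1.0},{"delta_pos": [0,0,-0.6],"twist": [0,0,0],"grip": 1.0},{"delta_pos": [0,0,-0.8],"twist": [0,0,0],"grip": 1.0},{"delta_pos": [0,0,-1.0],"twist": [0,0,0],"grip": 1.0}]'

```text
time_s: 7.55
tool_pos: [0.5475, 0.2694, 0.1323]
orientation: [-0.135, 0.991, 0.0, 0.0]
ft_force: [0.5, 0.5, -1.0]
opening: 0.0192
grip_force: 58.9
```

Foot is 9 mm into the mouth with no contact force. Continuing down.

Call:
step_arm --commands '[{"delta_pos": [0,0,-0.3],"twist": [0,0,0],"grip": 1.0},{"delta_pos": [0,0,-0.6],"twist": [0,0,0],"grip": 1.0},{"delta_pos": [0,0,-0.9],"twist": [0,0,0],"grip": 1.0},{"delta_pos": [0,0,-1.2],"twist": [0,0,0],"grip": 1.0},{"delta_pos": [0,0,-1.3],"twist": [0,0,0],"grip": 1.0}]'

```text
time_s: 8.05
tool_pos: [0.5473, 0.2693, 0.1193]
orientation: [-0.135, 0.991, -0.0, -0.0]
ft_force: [-2.8, -2.3, 5.2]
opening: 0.0193
grip_force: 59.7
```

Call:
step_arm --commands '[{"delta_pos": [0,0,-0.1],"twist": [0,0,0],"grip": 1.0},{"delta_pos": [0,0,-0.2],"twist": [0,0,0],"grip": 1.0},{"delta_pos": [0,0,-0.2],"twist": [0,0,0],"grip": 1.0}]'

```text
time_s: 8.35
tool_pos: [0.5473, 0.2693, 0.1193]
orientation: [-0.135, 0.991, 0.0, -0.0]
ft_force: [-6.1, -2.9, 10.9]
opening: 0.0191
grip_force: 60.7
```

Call:
step_arm --commands '[{"delta_pos": [0,0,0.1],"twist": [0,0,-0.06],"grip": 1.0},{"delta_pos": [0,0.01,0.1],"twist": [0,0,-0.14],"grip": 1.0},{"delta_pos": [0,0.02,0.1],"twist": [0,0,-0.22],"grip": 1.0},{"delta_pos": [0,0.04,0.1],"twist": [0,0,-0.3],"grip": 1.0},{"delta_pos": [0,0.05,0.1],"twist": [0,0,-0.38],"grip": 1.0}]'

```text
time_s: 8.85
tool_pos: [0.5475, 0.2701, 0.1193]
orientation: [0.056, 0.998, 0.0, 0.0]
ft_force: [-2.5, -1.4, 4.0]
opening: 0.0192
grip_force: 59.7
```

Call:
step_arm --commands '[{"delta_pos": [0,0.01,0],"twist": [0,0,-0.1],"grip": 1.0},{"delta_pos": [0,0.02,0],"twist": [0,0,-0.2],"grip": 1.0},{"delta_pos": [0,0.03,0],"twist": [0,0,-0.3],"grip": 1.0},{"delta_pos": [0,0.04,0],"twist": [0,0,-0.37],"grip": 1.0},{"delta_pos": [0,0.04,0],"twist": [0,0,-0.4],"grip": 1.0}]'

```text
time_s: 9.35
tool_pos: [0.5478, 0.2707, 0.1193]
orientation: [0.252, 0.968, 0.0, 0.001]
ft_force: [-1.6, -0.1, 5.3]
opening: 0.0195
grip_force: 59.8
```

Run:
```python
from h import *
c=cam('wrist');c=cam('wrist');s=telemetry.sense();x,y,z,w=s['orientation']
print(s['time_s'],s['tool_pos'],np.degrees(2*np.arctan2(y,x)),s['ft_force'],s['wrist_torque'],s['opening'])
im=c['pixels'][:,:,::-1];i2=cam('scene')['pixels'][:,:,::-1]
cv2.imwrite('pics/w5.png',np.hstack([cv2.resize(im[100:250,150:350],(533,400),interpolation=cv2.INTER_CUBIC),cv2.resize(i2[170:280,310:383],(265,400),interpolation=cv2.INTER_CUBIC)]))
np.savez('w5.npz',**{k:c[k] for k in('camera_matrix','k1','R','t')})
```

```text
9.45 [0.54782152 0.27071698 0.11932337] 150.8113265669443 [-1.30273636 -0.45771953  6.22069061] [-0.01840155  0.37685379 -0.05227282] 0.01941980661823229
```

View pics/w5.png

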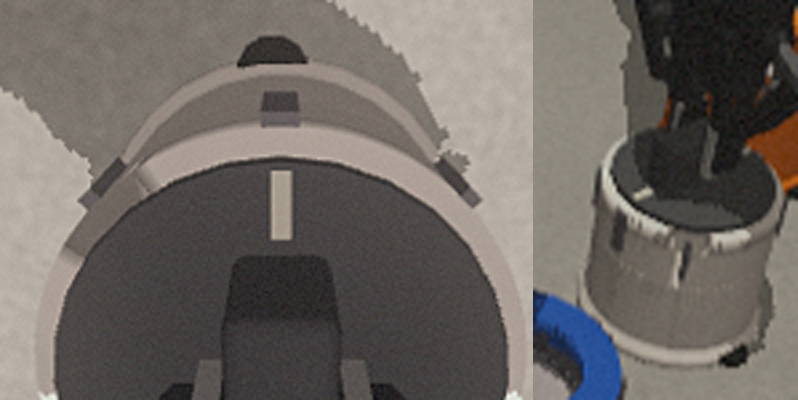

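The dash, at column 282, lines up with the wide rib at column 281. The slot's thin rib is 45° to the left, the lid is flush (TCP z is 0.1193, as predicted) and the grip is holding.

```bash
python3 -c "
from h import *
print(workorder.job_done())"
```

```text
the job is handed in; nothing more can be done
None
```

I put the lid on the grinder, flush with the rim, and turned it 45° clockwise to the half-way mark. I then handed the job in at about 9.5 s with the gripper still holding the lid; no verdict came back.

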